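# Drawer glue-up: slide the bottom home, then hold the front over its dowels

### The arm

A 6-joint arm with a two-finger parallel gripper is mounted at the origin on the work surface; the furniture and walls round the work are solid. World frame = base frame: x ahead of the robot, y to its left, z up, the work surface at z = 0. Lengths are in m, angles in rad, forces in N, time in s.
With the tool pointing down it reaches from about 0.225 to 0.875 m from the base axis. Payload 3.4 kg.
Tool frame: the origin (TCP) lies at the very end of the fingers, on their centre line; the grasp point (between the pads) lies behind it (manip.grasp_offset is the z of the grasp point in the tool frame, in m); z points along the fingers, y is the line along which they close (so a half turn about z gives the same grasp; the last joint's range is limited). The gripper opens to 85 mm and grips with 20 to 120 N. Pads are 22 mm wide; open, the fingers measure 114 mm over their backs; the gripper's body (76 mm by 85 mm) begins 54 mm behind the grasp point. The pads swing forward as they close: fully open they stand 13 mm farther back than shut.
Start: joints at [1.159, 0.276, 1.505, -0, 1.361, -0.121], TCP at [0.165, 0.551, 0.231] pointing down, gripper open.
Joint ranges: [-2.89, 2.89], [-0.75, 2.08], [0.22, 2.7], [-1.18, 4.32], [0.11, 2.71], [-2.7, 2.7]. Speed limits (rad/s): [2.57, 2.57, 3.14, 3.14, 3.14, 3.14].

### API

Orientations are given as a unit quaternion [w, x, y, z].
In Python, from rig import manip gives the robot as it stands.
- The arm moves only by the shell command python3 -m pendant 'ROWS' [FORCE]. ROWS is JSON, a list of rows, each an object of numbers: "dx", "dy", "dz": the shift along the tool's x, y, z in m; "rx", "ry", "rz": the turn, a rotation vector about the tool's x, y, z in degrees; "hand": the finger opening in m, from 0 to 0.0854. In form: [{"dx": .., "dy": .., "dz": .., "rx": .., "ry": .., "rz": .., "hand": ..}, ...]. A call has 1 to 12 rows; each row shifts and turns the commanded pose from where the row before left it, along the tool's axes as they then stand; what a row does not reach is not made up. A row lasts 1/12 s, in which the tool goes at most 41.7 mm and 7.16 degrees, less where a joint would pass 70% of its speed; a pose out of reach is approached as far as the arm can. A call is refused whole if a number of a shift passes 0.0417 or a number of a turn 7.16, either way. A call with a gripper value outside its range is refused whole. The fingers move at their own pace and stop on an object; FORCE is the grip in N (left out, the last holds). Time passes only in rows, so rows that do not move let the fingers close. It gives the time, the measured TCP pose, the force, the opening and the grip force at its end, in the units of the state.
- manip.get_state(): the state, without advancing time (a new reading comes with each control period).
- manip.get_image(name): name is "side" or "top"; returns a dict with "frame" (420x560x3 uint8, red, green, blue), "fx", "fy", "cx", "cy" (pixels), "position" and "attitude" of the camera in the world. Camera axes: x right, y up, looking along -z (the intrinsics and any distortion apply to the point x, -y, -z); pixel columns grow to the right and rows downward; lengths in m; the calibration is good to about 2 mm. A picture is of the moment at which its call begins. There is no depth.
- manip.sign_off(): hands the job in; it is judged then, once.
The state is a dict: "clock": time; "qpos": joint angles; "qd": joint speeds; "effort": joint torques, N m; "position": TCP position; "ee_rot": TCP orientation; "contact_force": force on the tool from outside, world axes, zero at the start; "moment": the same for the moment, N m; "width": finger opening in m; "gripper_force": force on a finger pad.
Only numpy, scipy, OpenCV 4.12 (cv2) and the standard library are available. Lean on these libraries where they do the work, as an engineer would, in place of code of your own. Each camera call takes 0.05 s, during which the arm holds its last target. There are 200 camera calls.

### The job

We are gluing up a small drawer that stands on its back with its four dowels pointing up. First take the white bottom panel out of the peg rack and slide it down the grooves in the two drawer sides until it is fully home, without dropping it, and let go of it; then pick up the green drawer front by its bar pull, carry it over to the drawer and hold it level and still about a centimetre above the dowel tips, each hole right over its dowel, so that I can brush glue on. Finish while still holding the front there: it must not touch the drawer at any time, and the glue bottle, tape measure and pink sanding block stay undisturbed.

Things in the scene. Friction and masses are not known exactly. Their poses are not given: they have to be found in the camera images.
- drawer_box: plywood drawer standing on its back, fixed on a dark board 190 x 210 x 15 mm. Origin at bench level under the centre; y across the drawer, +x to the drawer's open upper side. Two sides, 15 mm thick, 110 mm along x, rise from z = 15 to 135 mm, outer faces at y = +-85 mm, 140 mm clear between them; floor between them (the drawer's back) at z = 30 mm; open at +x, -x and on top
- groove_mouth (a point): point midway between the two upright grooves (one in each side's inner face, 12 mm wide in x, 6 mm deep, 152 mm from groove bottom to groove bottom, mouth flared by 4 mm), at the upper ends of the sides: drawer x = -40, y = 0, z = 135 mm; axes as the drawer's. The panel's thickness goes along x, its width along y; it slides down -z
- groove_floor (a point): point midway between the two grooves on the floor the panel comes to stand on (z = 30 mm)
- dowel_a (a point): centre of the tip of the dowel at x = +26, y = +77.5, z = 149 mm of the drawer; axes as the drawer's. Four beech dowels, 10 mm diameter, stand 14 mm out of the upper ends of the sides at x = +-26, y = +-77.5 mm; nothing stands higher
- dowel_c (a point): centre of the tip of the dowel at x = -26, y = -77.5 mm of the drawer; axes as the drawer's
- peg_rack: plywood base 150 (x) x 180 (y) x 15 mm, fixed, with wooden pegs 45 mm tall (tops at z = 60 mm), three slots across it; origin at bench level under the centre. The panel stands in the middle slot (x = 0), pegs only at y = +-52 mm
- bottom_panel: loose white drawer bottom, 8 mm thick (x), 148 mm wide (y), 104 mm tall (z), 0.11 kg; both faces and both ends alike; stands upright. Origin at the centre of its lower edge; fully home the origin is at groove_floor and the top edge lies 1 mm below the upper ends of the sides
- panel_top (a point): centre of the panel's upper edge, 104 mm above its origin; pinch here across the 8 mm from above
- drawer_front: loose green drawer front, 124 (x) x 186 (y) x 18 (z) mm, 0.32 kg, lying face up, steel bar pull on top. Origin at the centre of its underside, z up; it balances under the bar. Four blind holes, 12 mm diameter, in the underside at x = +-26, y = +-77.5 mm. It is the same when turned half round: either way fits
- handle_bar (a point): middle of the bar pull, 53 mm above the front's underside (35 mm above its face); the round bar, 11 mm thick and 110 mm long, runs along the front's y; pinch it across x from above
- hole_a (a point): mouth of the hole at x = +26, y = +77.5 mm in the underside of the front
- hole_c (a point): mouth of the hole at x = -26, y = -77.5 mm in the underside of the front
- glue: full glue bottle, white with a red cap, 43 x 64 x 196 mm tall, standing between drawer and front; origin at the centre of its underside; must stay standing where it is
- tape_measure: yellow tape measure, 61 x 83 x 36 mm, origin under its centre; leave alone
- sanding_block: pink rounded sanding block lying flat, 50 x 85 x 36 mm, origin under its centre; leave alone

How it is judged:
By the outcome, as a careful person would: the job done as asked, in the order asked, and still so for the second after the job is handed in, while the arm keeps its last pose, push and grip.
It also fails if it takes over 64 s, if anything falls off the work surface, if the arm or the gripper's body presses on something with over 40 N, if the wrist force passes 120 N, or if a joint passes its speed limit or range.

## Working session

There is one attempt and no reset: what is moved stays moved. The work goes in short steps, Python scripts to look and compute and a shell command to move; the robot and the scene stay as the last step left them, time stands still between calls to the robot, and variables do not carry over. Pictures are saved under pics/ and viewed, at most 10 in all, crops included, and the job is handed in when it is done.

```bash
mkdir -p pics
python3 - <<'E'
from rig import manip
import cv2,pickle
s=manip.get_state();print(s, manip.grasp_offset)
for n in("top","side"):
    d=manip.get_image(n);cv2.imwrite(f"pics/{n}0.png",d["frame"][:,:,::-1]);pickle.dump(d,open(f"{n}0.pkl","wb"))
    print(n,{k:v for k,v in d.items() if k!="frame"})
E
```

```text
{'clock': 0.0, 'qpos': array([ 1.15900308e+00,  2.76564633e-01,  1.50615278e+00,  7.06041843e-06,
        1.36071998e+00, -1.20983248e-01]), 'qd': array([ 0.00062445, -0.00018005, -0.00100871, -0.00020014, -0.00083973,
        0.0008347 ]), 'effort': array([-1.46945213e-04, -4.16766822e+01, -2.45810527e+01, -4.13022944e-04,
        1.07753740e-02, -8.49007851e-07]), 'position': array([0.16464115, 0.55035251, 0.23044922]), 'ee_rot': array([-2.46142855e-04,  1.44893836e-01,  9.89446777e-01, -8.88927051e-04]), 'contact_force': array([-0.08183974,  0.23363592,  1.18749609]), 'moment': array([-0.0518035 ,  0.0282657 , -0.01780295]), 'gripper_force': 0.0, 'width': 0.08535590275128128} -0.0187
top {'fx': 455.3155864336755, 'fy': 455.3155864336755, 'cx': 285.70402157857, 'cy': 212.6898867313144, 'position': array([0.41000694, 0.00743952, 1.49279687]), 'attitude': array([-0.69987421, -0.03091553,  0.03301   ,  0.71283284])}
side {'fx': 417.32620631977045, 'fy': 417.32620631977045, 'cx': 278.6201501312548, 'cy': 209.93663826687956, 'position': array([ 0.34250253, -0.6284232 ,  0.92821059]), 'attitude': array([ 0.9280457 ,  0.33379071, -0.05371112, -0.15630119])}
```

View pics/top0.png

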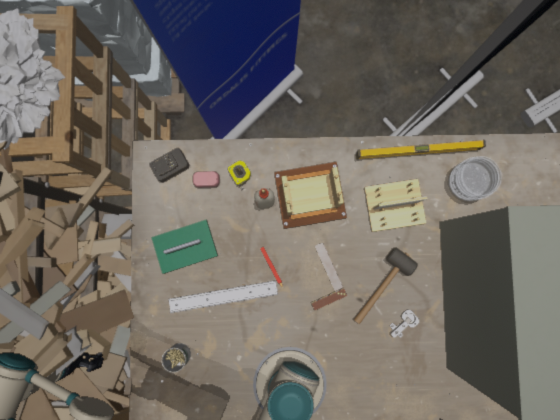

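View pics/side0.png

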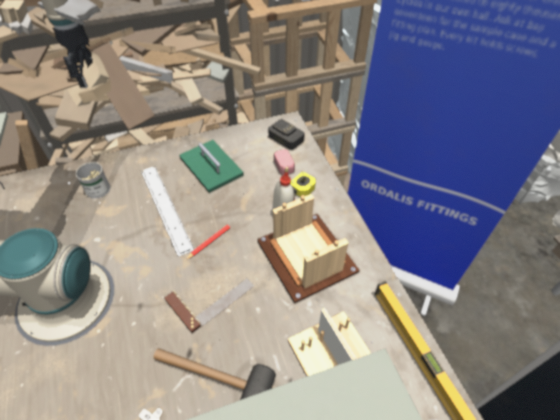

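The top view shows the front at (185,247), glue (265,197), drawer (310,195), rack with panel (396,205), tape (240,172) and sanding block (205,178). A tall grey body stands at the right (500,300). In the side view the drawer is at (307,245), the rack at (330,345) and the front at (211,165). Next I'll enlarge these crops.

Run:
```python
import cv2,pickle,numpy as np
t=pickle.load(open("top0.pkl","rb"))["frame"][:,:,::-1];s=pickle.load(open("side0.pkl","rb"))["frame"][:,:,::-1]
def crop(im,x,y,w,h,f):
    c=cv2.resize(im[y:y+h,x:x+w],None,fx=f,fy=f,interpolation=cv2.INTER_CUBIC)
    for i in range(0,w,10):
        cv2.line(c,(i*f,0),(i*f,4 if (x+i)%50 else 14),(255,0,255),1)
    for i in range(0,h,10): cv2.line(c,(0,i*f),(4 if (y+i)%50 else 14,i*f),(255,0,255),1)
    return c
cv2.imwrite("pics/a.png",crop(t,270,150,160,90,5))
a=crop(t,140,210,80,70,5); b=crop(s,250,180,120,120,5)
cv2.imwrite("pics/b.png",b); 
c=crop(s,170,130,80,70,5); d=crop(s,280,300,100,70,4)
cv2.imwrite("pics/c.png",np.vstack([np.hstack([a,c[:,:400]]),cv2.copyMakeBorder(d[:250],0,0,0,400,cv2.BORDER_CONSTANT)]))
```

```text
(no output)
```

View pics/a.png

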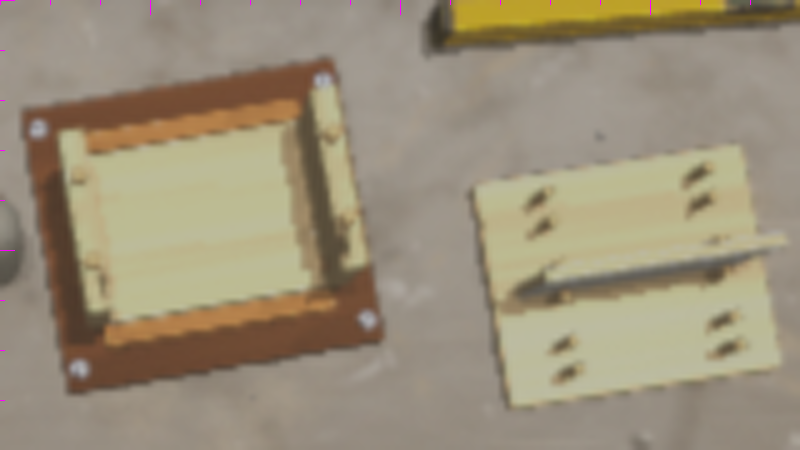

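View pics/b.png

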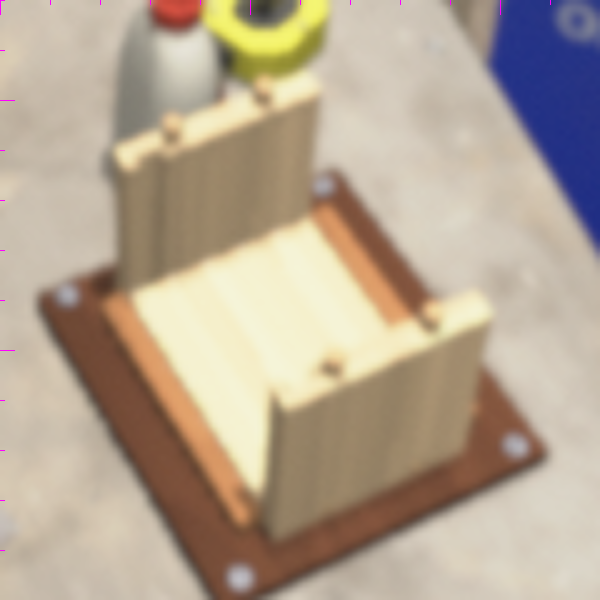

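View pics/c.png

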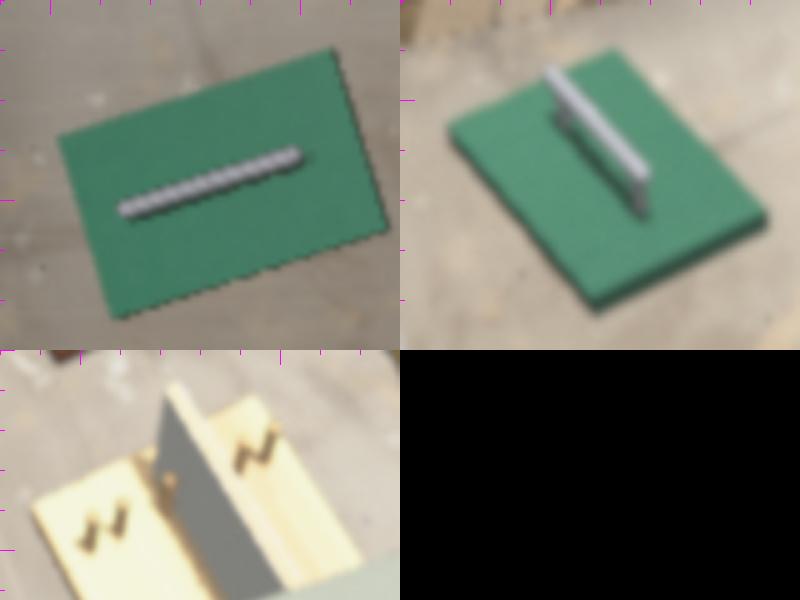

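The close crops show the notches at the drawer's near-robot ends (e.g. side view at (277,212)), so drawer +x points roughly along world +x. Now I'll fit the poses from the corner pixels in both cameras.

```bash
cat > h.py <<'E'
import pickle,numpy as np
from scipy.optimize import least_squares
from scipy.spatial.transform import Rotation as R
def proj(d,P):
    q=d["attitude"];r=R.from_quat([q[1],q[2],q[3],q[0]])
    p=r.inv().apply(np.atleast_2d(P)-d["position"])
    return np.c_[d["cx"]+d["fx"]*p[:,0]/-p[:,2], d["cy"]-d["fy"]*p[:,1]/-p[:,2]]
def world(pose,L):
    x,y,a=pose[:3];L=np.atleast_2d(L).astype(float)/1000;c,s=np.cos(a),np.sin(a)
    return np.c_[x+c*L[:,0]-s*L[:,1],y+s*L[:,0]+c*L[:,1],L[:,2]+(pose[3] if len(pose)>3 else 0)]
def fit(obs,p0):
    f=lambda p:np.concatenate([(proj(d,world(p,L))-U).ravel() for d,L,U in obs])
    r=least_squares(f,p0,loss="soft_l1");return r.x,f(r.x).reshape(-1,2)
def tool(s):
    q=s["ee_rot"];return R.from_quat([q[1],q[2],q[3],q[0]])
E
python3 - <<'E'
from h import *
t=pickle.load(open("top0.pkl","rb"));s=pickle.load(open("side0.pkl","rb"))
A=lambda x,o,f:np.array(x,float)/f+o
res={}
def go(n,obs,p0):
    for k in ([0],[1],[0,1]):
        o=[obs[i] for i in k if i<len(obs)]
        if not o: continue
        p,r=fit(o,p0);print(n,k,np.round(p,4),"deg",round(np.degrees(p[2]),2),"rms",round(np.sqrt((r**2).mean()),2))
    print(np.round(r,1).tolist());res[n]=p
dw=[(26,77.5,149),(-26,77.5,149),(26,-77.5,149),(-26,-77.5,149)]
B=[(95,105,15),(95,-105,15),(-95,-105,15),(-95,105,15)]
go("drawer",[(t,B+dw,A([(22,108),(332,58),(383,340),(68,394),(78,173),(93,262),(328,130),(343,215)],(270,150),5)),
 (s,B+dw+[(-55,-70,135),(55,-70,135),(-55,85,135),(55,85,135)],A([(337,172),(546,452),(213,603),(40,302),(263,87),(172,119),(430,312),(332,360),(270,395),(480,292),(115,152),(308,75)],(250,180),5))],[.45,-.08,.1])
go("rack",[(t,[(75,90,15),(75,-90,15),(-75,-90,15),(-75,90,15)],A([(473,187),(742,146),(781,367),(511,408)],(270,150),5)),
 (s,[(-75,90,15),(75,90,15)],A([(33,155),(255,45)],(280,300),4))],[.45,-.35,.1])
go("panel",[(t,[(0,74,104),(0,-74,104)],A([(548,275),(787,240)],(270,150),5)),
 (s,[(0,74,104)],A([(177,34)],(280,300),4))],[.45,-.35,.1,.015])
go("front",[(t,[(62,93,18),(62,-93,18),(-62,-93,18),(-62,93,18),(0,55,56),(0,-55,56)],A([(58,137),(335,48),(390,230),(115,320),(125,210),(295,155)],(140,210),5)),
 (s,[(-62,93,18),(62,93,18),(62,-93,18),(-62,-93,18),(0,55,56),(0,-55,56)],A([(48,125),(215,48),(368,212),(195,298),(150,72),(245,176)],(170,130),5))],[.3,.3,.2])
pickle.dump(res,open("fit.pkl","wb"))
E
```

```text
drawer [0] [ 0.6012 -0.0786  0.1504] deg 8.62 rms 0.47
drawer [1] [ 0.6044 -0.0811  0.1423] deg 8.16 rms 0.85
drawer [0, 1] [ 0.6034 -0.0803  0.1439] deg 8.25 rms 0.89
[[-0.2, -0.6], [0.7, -0.8], [0.5, -0.4], [-0.1, -0.8], [0.3, -0.7], [0.1, -1.4], [1.5, -0.4], [1.5, -0.4], [-0.2, -0.9], [0.3, 0.2], [1.0, 1.6], [-1.9, -1.6], [-0.1, -0.3], [-0.5, 0.6], [-0.1, 0.1], [-0.2, -0.6], [-1.0, -1.7], [-1.8, 0.5], [-0.9, -0.2], [-0.8, -0.2]]
rack [0] [ 0.5617 -0.3567  0.1325] deg 7.59 rms 0.38
rack [1] [ 0.5673 -0.3579  0.1375] deg 7.88 rms 0.29
rack [0, 1] [ 0.5637 -0.3573  0.1243] deg 7.12 rms 0.72
[[0.1, -1.4], [0.4, -0.9], [0.4, 0.0], [-0.2, -0.3], [-1.6, -0.2], [-0.5, 0.1]]
panel [0] [ 0.5628 -0.3578  0.1275  0.0091] deg 7.31 rms 0.0
panel [1] [ 0.5652 -0.3571  0.0915  0.019 ] deg 5.24 rms 0.0
panel [0, 1] [ 0.5644 -0.3561  0.0951  0.0171] deg 5.45 rms 0.73
[[-0.2, -1.6], [0.3, -0.0], [-0.8, 0.1]]
front [0] [0.4395 0.3295 0.2969] deg 17.01 rms 0.18
front [1] [0.4455 0.3299 0.2988] deg 17.12 rms 0.33
front [0, 1] [0.4426 0.3296 0.2969] deg 17.01 rms 0.73
[[0.1, -1.0], [-0.3, -1.0], [0.0, -0.9], [-0.3, -0.9], [0.4, -1.1], [-0.1, -0.9], [-1.2, 0.3], [-0.7, 0.3], [-0.5, 0.1], [-1.3, 0.7], [-0.4, 0.5], [-1.3, -0.3]]
```

```bash
cat >> h.py <<'E'
def plan(s,target,yaw):
    """tool y horizontal along angle yaw (mod pi), tool z down; first turn (rx,ry,rz deg) then shift in turned axes"""
    r=tool(s);best=None
    for a in (yaw,yaw+np.pi):
        y=np.array([np.cos(a),np.sin(a),0]);z=np.array([0,0,-1.]);T=R.from_matrix(np.c_[np.cross(y,z),y,z])
        v=(r.inv()*T).as_rotvec(degrees=True)
        if best is None or np.linalg.norm(v)<np.linalg.norm(best[0]): best=(v,T)
    v,T=best;sh=T.inv().apply(np.array(target)-s["position"])
    print("turn deg",np.round(v,2),"shift",np.round(sh,4),"rows>=",int(np.ceil(max(abs(sh).max()/.0417,abs(v).max()/7.16))))
E
sed -i 's/.*/&/' h.py
python3 - <<'E'
from h import *
from rig import manip
t=pickle.load(open("top0.pkl","rb"));s=pickle.load(open("side0.pkl","rb"))
A=lambda x,o,f:(np.array(x,float)+.5)/f-.5+o
dw=[(26,77.5,149),(-26,77.5,149),(26,-77.5,149),(-26,-77.5,149)]
B=[(95,105,15),(95,-105,15),(-95,-105,15),(-95,105,15)]
O={"drawer":[(t,B+dw,A([(22,108),(332,58),(383,340),(68,394),(78,173),(93,262),(328,130),(343,215)],(270,150),5)),
 (s,B+dw+[(-55,-70,135),(55,-70,135),(-55,85,135),(55,85,135)],A([(337,172),(546,452),(213,603),(40,302),(263,87),(172,119),(430,312),(332,360),(270,395),(480,292),(115,152),(308,75)],(250,180),5))],
"rack":[(t,[(75,90,15),(75,-90,15),(-75,-90,15),(-75,90,15),(0,74,119),(0,-74,119)],A([(473,187),(742,146),(781,367),(511,408),(548,275),(787,240)],(270,150),5)),
 (s,[(-75,90,15),(75,90,15),(0,74,119)],A([(33,155),(255,45),(177,34)],(280,300),4))],
"front":[(t,[(62,93,18),(62,-93,18),(-62,-93,18),(-62,93,18),(0,55,56),(0,-55,56)],A([(58,137),(335,48),(390,230),(115,320),(125,210),(295,155)],(140,210),5)),
 (s,[(-62,93,18),(62,93,18),(62,-93,18),(-62,-93,18),(0,55,56),(0,-55,56)],A([(48,125),(215,48),(368,212),(195,298),(150,72),(245,176)],(170,130),5))]}
# joint: objects + small camera shifts/rotations (prior 2mm, .2 deg)
def cam(d,e):
    q=d["attitude"];r=R.from_rotvec(e[3:])*R.from_quat([q[1],q[2],q[3],q[0]]);k=r.as_quat()
    return {**d,"position":d["position"]+e[:3],"attitude":k[[3,0,1,2]]}
names=list(O)
def f(p):
    c=[cam(t,p[9:15]),cam(s,p[15:21])];out=[]
    for i,n in enumerate(names):
        for (d,L,U) in O[n]: out.append((proj(c[0 if d is t else 1],world(p[3*i:3*i+3],L))-U).ravel()/.5)
    e=p[9:].reshape(2,6);out+=[(e[:,:3]/.002).ravel(),(e[:,3:]/.002).ravel()]
    return np.concatenate(out)
r=least_squares(f,np.r_[.603,-.08,.145,.564,-.357,.13,.4426,.3296,.297,np.zeros(12)],loss="soft_l1")
for i,n in enumerate(names): print(n,np.round(r.x[3*i:3*i+3],4),round(np.degrees(r.x[3*i+2]),2))
print(np.round(r.x[9:].reshape(2,6)*1000,1),r.cost)
pickle.dump(r.x,open("fit.pkl","wb"))
st=manip.get_state()
x=r.x;plan(st,[x[3],x[4],.22],x[5])
E
```

```text
drawer [ 0.6043 -0.0784  0.147 ] 8.42
rack [ 0.566  -0.3561  0.1294] 7.42
front [0.4435 0.3317 0.2984] 17.1
[[ 0.4 -0.2  2.3  0.1 -1.1 -0.8]
 [-0.4  0.2  1.4 -0.6 -0.6  1.1]] 35.09170181261619
turn deg [-9.000e-02  4.000e-02  6.592e+01] shift [-0.9508  0.2809  0.0105] rows>= 23
```

```bash
python3 -m pendant '[{"rz":6.59},{"rz":6.59},{"rz":6.59},{"rz":6.59},{"rz":6.59},{"rz":6.59},{"rz":6.59},{"rz":6.59},{"rz":6.59},{"rz":6.59}]' 60
python3 -m pendant '[{"dx":-0.0396,"dy":0.0117},{"dx":-0.0396,"dy":0.0117},{"dx":-0.0396,"dy":0.0117},{"dx":-0.0396,"dy":0.0117},{"dx":-0.0396,"dy":0.0117},{"dx":-0.0396,"dy":0.0117},{"dx":-0.0396,"dy":0.0117},{"dx":-0.0396,"dy":0.0117},{"dx":-0.0396,"dy":0.0117},{"dx":-0.0396,"dy":0.0117},{"dx":-0.0396,"dy":0.0117},{"dx":-0.0396,"dy":0.0117}]'
python3 -m pendant '[{"dx":-0.0396,"dy":0.0117},{"dx":-0.0396,"dy":0.0117},{"dx":-0.0396,"dy":0.0117},{"dx":-0.0396,"dy":0.0117},{"dx":-0.0396,"dy":0.0117},{"dx":-0.0396,"dy":0.0117},{"dx":-0.0396,"dy":0.0117},{"dx":-0.0396,"dy":0.0117},{"dx":-0.0396,"dy":0.0117},{"dx":-0.0396,"dy":0.0117},{},{}]'
python3 - <<'E'
from h import *
from rig import manip
x=pickle.load(open("fit.pkl","rb"));plan(manip.get_state(),[x[3],x[4],.22],x[5])
E
```

```text
turn deg [-9.000e-02  4.000e-02  6.592e+01] shift [-0.9508  0.2809  0.0105] rows>= 23invalid input
invalid input
invalid input
```

```bash
python3 -m pendant '[{"dx":0,"dy":0,"dz":0,"rx":0,"ry":0,"rz":6.59,"hand":0.085}]'; echo; python3 -m pendant '[{"rz":6.59}]'; echo; python3 -m pendant '[{"rz":6.59,"hand":0.085}]' 60
```

```text
clock: 0.18
position: [0.1647, 0.5505, 0.2307]
ee_rot: [-0.0, 0.202, 0.979, -0.001]
contact_force: [-0.4, 0.1, -0.3]
width: 0.0851
gripper_force: 0.0

invalid input
invalid input
```

```bash
python3 -m pendant '[{"dx":-0.03,"dy":0,"dz":0,"rx":0,"ry":0,"rz":6.59,"hand":0.085},{"dx":-0.03,"dy":0,"dz":0,"rx":0,"ry":0,"rz":6.59,"hand":0.085},{"dx":-0.03,"dy":0,"dz":0,"rx":0,"ry":0,"rz":6.59,"hand":0.085},{"dx":-0.03,"dy":0,"dz":0,"rx":0,"ry":0,"rz":6.59,"hand":0.085},{"dx":-0.03,"dy":0,"dz":0,"rx":0,"ry":0,"rz":6.59,"hand":0.085},{"dx":-0.03,"dy":0,"dz":0,"rx":0,"ry":0,"rz":6.59,"hand":0.085},{"dx":-0.03,"dy":0,"dz":0,"rx":0,"ry":0,"rz":6.59,"hand":0.085},{"dx":-0.03,"dy":0,"dz":0,"rx":0,"ry":0,"rz":6.59,"hand":0.085},{"dx":-0.03,"dy":0,"dz":0,"rx":0,"ry":0,"rz":6.59,"hand":0.085},{"dx":0,"dy":0,"dz":0,"rx":0,"ry":0,"rz":0,"hand":0.085}]' 60
python3 - <<'E'
from h import *
from rig import manip
x=pickle.load(open("fit.pkl","rb"));plan(manip.get_state(),[x[3],x[4],.2],x[5])
E
```

```text
clock: 1.02
position: [0.3326, 0.3494, 0.2309]
ee_rot: [0.001, 0.662, 0.749, -0.002]
contact_force: [-0.8, 0.3, 0.5]
width: 0.0849
gripper_force: 0.0
turn deg [-0.07  0.25 -0.38] shift [-0.7297  0.1403  0.0309] rows>= 18
```

```bash
python3 -m pendant '[{"dx":-0.0365,"dy":0.007,"dz":0,"rx":0,"ry":0,"rz":0,"hand":0.085},{"dx":-0.0365,"dy":0.007,"dz":0,"rx":0,"ry":0,"rz":0,"hand":0.085},{"dx":-0.0365,"dy":0.007,"dz":0,"rx":0,"ry":0,"rz":0,"hand":0.085},{"dx":-0.0365,"dy":0.007,"dz":0,"rx":0,"ry":0,"rz":0,"hand":0.085},{"dx":-0.0365,"dy":0.007,"dz":0,"rx":0,"ry":0,"rz":0,"hand":0.085},{"dx":-0.0365,"dy":0.007,"dz":0,"rx":0,"ry":0,"rz":0,"hand":0.085},{"dx":-0.0365,"dy":0.007,"dz":0,"rx":0,"ry":0,"rz":0,"hand":0.085},{"dx":-0.0365,"dy":0.007,"dz":0,"rx":0,"ry":0,"rz":0,"hand":0.085},{"dx":-0.0365,"dy":0.007,"dz":0,"rx":0,"ry":0,"rz":0,"hand":0.085},{"dx":-0.0365,"dy":0.007,"dz":0,"rx":0,"ry":0,"rz":0,"hand":0.085}]' 60
python3 -m pendant '[{"dx":-0.0365,"dy":0.007,"dz":0.003,"rx":0,"ry":0,"rz":0,"hand":0.06},{"dx":-0.0365,"dy":0.007,"dz":0.003,"rx":0,"ry":0,"rz":0,"hand":0.06},{"dx":-0.0365,"dy":0.007,"dz":0.003,"rx":0,"ry":0,"rz":0,"hand":0.06},{"dx":-0.0365,"dy":0.007,"dz":0.003,"rx":0,"ry":0,"rz":0,"hand":0.06},{"dx":-0.0365,"dy":0.007,"dz":0.003,"rx":0,"ry":0,"rz":0,"hand":0.06},{"dx":-0.0365,"dy":0.007,"dz":0.003,"rx":0,"ry":0,"rz":0,"hand":0.06},{"dx":-0.0365,"dy":0.007,"dz":0.003,"rx":0,"ry":0,"rz":0,"hand":0.06},{"dx":-0.0365,"dy":0.007,"dz":0.003,"rx":0,"ry":0,"rz":0,"hand":0.06},{"dx":-0.0365,"dy":0.007,"dz":0.003,"rx":0,"ry":0,"rz":0,"hand":0.06},{"dx":-0.0365,"dy":0.007,"dz":0.003,"rx":0,"ry":0,"rz":0,"hand":0.06},{"dx":0,"dy":0,"dz":0,"rx":0,"ry":0,"rz":0,"hand":0.06},{"dx":0,"dy":0,"dz":0,"rx":0,"ry":0,"rz":0,"hand":0.06}]' 60
python3 - <<'E'
from h import *
from rig import manip
import cv2
x=pickle.load(open("fit.pkl","rb"));st=manip.get_state();plan(st,[x[3],x[4],.2],x[5]);print(st["qpos"])
d=manip.get_image("side");pickle.dump(d,open("side1.pkl","wb"))
im=d["frame"][:,:,::-1].copy();u=proj(d,st["position"])[0];print(u)
c=im[200:380,240:440];f=4
c=cv2.resize(c,None,fx=f,fy=f,interpolation=cv2.INTER_CUBIC)[:600]
cv2.imwrite("pics/s1.png",c)
E
```

```text
clock: 1.85
position: [0.4491, -0.0, 0.2312]
ee_rot: [-0.0, 0.659, 0.752, 0.0]
contact_force: [0.6, -0.4, -0.2]
width: 0.0846
gripper_force: 0.0
clock: 2.85
position: [0.5658, -0.3529, 0.1994]
ee_rot: [-0.001, 0.66, 0.751, 0.0]
contact_force: [-0.4, 0.9, -0.0]
width: 0.06
gripper_force: 0.0
turn deg [-0.08 -0.11 -0.06] shift [-0.0032 -0.0002 -0.0006] rows>= 1
[-6.62203110e-01  4.32615647e-01  1.34257986e+00  3.77625911e-04
  1.36874085e+00 -7.90664411e-01]
[345.86430948 321.23862701]
```

View pics/s1.png

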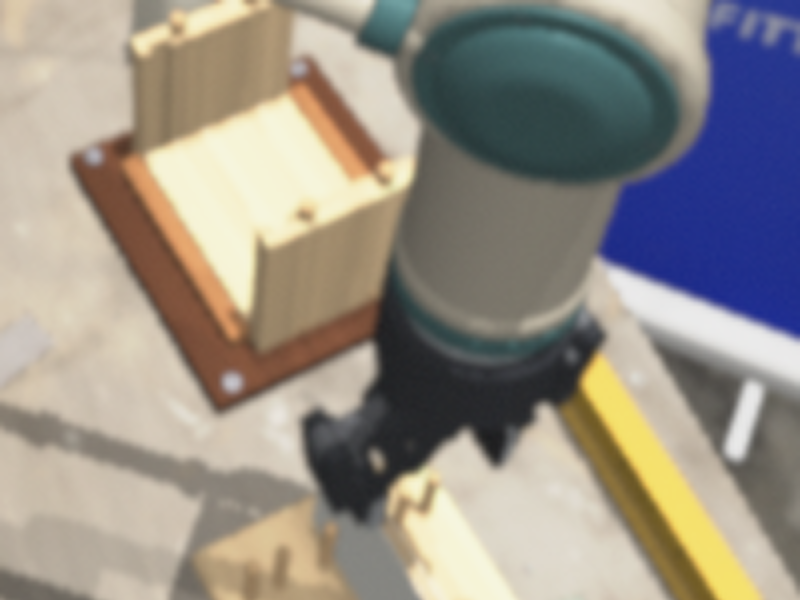

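The crop shows the fingers around the panel: tips at px (327,330) and (365,315), with the midpoint matching the projected TCP to about 1 px. I'll descend and close.

```bash
python3 -m pendant '[{"dx":-0.003,"dy":0,"dz":0.015,"rx":0,"ry":0,"rz":0,"hand":0.06},{"dx":0,"dy":0,"dz":0.02,"rx":0,"ry":0,"rz":0,"hand":0.05},{"dx":0,"dy":0,"dz":0.02,"rx":0,"ry":0,"rz":0,"hand":0.045},{"dx":0,"dy":0,"dz":0.02,"rx":0,"ry":0,"rz":0,"hand":0.04},{"dx":0,"dy":0,"dz":0.02,"rx":0,"ry":0,"rz":0,"hand":0.04},{"dx":0,"dy":0,"dz":0.01,"rx":0,"ry":0,"rz":0,"hand":0.03},{"dx":0,"dy":0,"dz":0,"rx":0,"ry":0,"rz":0,"hand":0.02},{"dx":0,"dy":0,"dz":0,"rx":0,"ry":0,"rz":0,"hand":0.016}]' 30
python3 -m pendant '[{"dx":0,"dy":0,"dz":0,"rx":0,"ry":0,"rz":0,"hand":0.013}]'
python3 -m pendant '[{"dx":0,"dy":0,"dz":0,"rx":0,"ry":0,"rz":0,"hand":0.011}]'
python3 -m pendant '[{"dx":0,"dy":0,"dz":0,"rx":0,"ry":0,"rz":0,"hand":0.009}]'
python3 -m pendant '[{"dx":0,"dy":0,"dz":0,"rx":0,"ry":0,"rz":0,"hand":0.005},{"dx":0,"dy":0,"dz":0,"rx":0,"ry":0,"rz":0,"hand":0.0},{"dx":0,"dy":0,"dz":0,"rx":0,"ry":0,"rz":0,"hand":0.0}]'
```

```text
clock: 3.57
position: [0.566, -0.3535, 0.0966]
ee_rot: [-0.0, 0.659, 0.752, 0.0]
contact_force: [-0.5, 0.3, -0.3]
width: 0.0159
gripper_force: 0.0
clock: 3.65
position: [0.5668, -0.3545, 0.0978]
ee_rot: [0.001, 0.659, 0.752, 0.0]
contact_force: [0.6, -0.5, -0.9]
width: 0.013
gripper_force: 0.0
clock: 3.73
position: [0.5669, -0.3549, 0.0981]
ee_rot: [0.002, 0.66, 0.752, 0.0]
contact_force: [-0.1, -0.2, 0.1]
width: 0.0114
gripper_force: 0.0
clock: 3.82
position: [0.5666, -0.3549, 0.0978]
ee_rot: [0.001, 0.66, 0.752, 0.0]
contact_force: [-0.4, -0.2, 0.0]
width: 0.009
gripper_force: 0.0
clock: 4.07
position: [0.5664, -0.3551, 0.0978]
ee_rot: [0.001, 0.66, 0.751, 0.0]
contact_force: [-0.8, -0.3, 6.2]
width: 0.0073
gripper_force: 31.6
```

Gripped and well centred. I'll lift it clear.

```bash
python3 -m pendant '[{"dx":0,"dy":0,"dz":-0.005,"rx":0,"ry":0,"rz":0,"hand":0.0},{"dx":0,"dy":0,"dz":-0.01,"rx":0,"ry":0,"rz":0,"hand":0.0},{"dx":0,"dy":0,"dz":-0.02,"rx":0,"ry":0,"rz":0,"hand":0.0},{"dx":0,"dy":0,"dz":-0.025,"rx":0,"ry":0,"rz":0,"hand":0.0},{"dx":0,"dy":0,"dz":-0.025,"rx":0,"ry":0,"rz":0,"hand":0.0},{"dx":0,"dy":0,"dz":-0.025,"rx":0,"ry":0,"rz":0,"hand":0.0},{"dx":0,"dy":0,"dz":-0.025,"rx":0,"ry":0,"rz":0,"hand":0.0},{"dx":0,"dy":0,"dz":-0.015,"rx":0,"ry":0,"rz":0,"hand":0.0},{"dx":0,"dy":0,"dz":-0.01,"rx":0,"ry":0,"rz":0,"hand":0.0},{"dx":0,"dy":0,"dz":0,"rx":0,"ry":0,"rz":0,"hand":0.0}]' 60
python3 - <<'E'
from h import *
from rig import manip
x=pickle.load(open("fit.pkl","rb"));st=manip.get_state();g=world(x[:3],[-40,0,0])[0];plan(st,[g[0],g[1],.256],x[2]);print(g,st["position"])
E
```

```text
clock: 4.9
position: [0.5668, -0.3552, 0.2592]
ee_rot: [0.002, 0.66, 0.751, 0.0]
contact_force: [0.1, -0.6, -0.4]
width: 0.0069
gripper_force: 59.9
turn deg [ 0.2   0.19 -0.99] shift [0.2683 0.0376 0.0032] rows>= 7
[ 0.56468946 -0.08426146  0.        ] [ 0.56679479 -0.35518235  0.2591563 ]
```

```bash
python3 -m pendant '[{"dx":0.01,"dy":0.002,"dz":0,"rx":0.2,"ry":0.2,"rz":-1,"hand":0},{"dx":0.024,"dy":0.0034,"dz":0,"rx":0,"ry":0,"rz":0,"hand":0},{"dx":0.03,"dy":0.0042,"dz":0,"rx":0,"ry":0,"rz":0,"hand":0},{"dx":0.03,"dy":0.0042,"dz":0,"rx":0,"ry":0,"rz":0,"hand":0},{"dx":0.03,"dy":0.0042,"dz":0,"rx":0,"ry":0,"rz":0,"hand":0},{"dx":0.03,"dy":0.0042,"dz":0,"rx":0,"ry":0,"rz":0,"hand":0},{"dx":0.03,"dy":0.0042,"dz":0,"rx":0,"ry":0,"rz":0,"hand":0},{"dx":0.03,"dy":0.0042,"dz":0,"rx":0,"ry":0,"rz":0,"hand":0},{"dx":0.03,"dy":0.0042,"dz":0,"rx":0,"ry":0,"rz":0,"hand":0},{"dx":0.024,"dy":0.0028,"dz":0,"rx":0,"ry":0,"rz":0,"hand":0},{"dx":0,"dy":0,"dz":0,"rx":0,"ry":0,"rz":0,"hand":0},{"dx":0,"dy":0,"dz":0,"rx":0,"ry":0,"rz":0,"hand":0}]'
python3 - <<'E'
from h import *
from rig import manip
import cv2
x=pickle.load(open("fit.pkl","rb"));st=manip.get_state();g=world(x[:3],[-40,0,0])[0];plan(st,[g[0],g[1],.256],x[2])
o=[]
for n,(a,b,w,h) in {"side":(250,140,130,150),"top":(265,145,100,150)}.items():
    d=manip.get_image(n);pickle.dump(d,open(n+"2.pkl","wb"))
    o.append(cv2.resize(d["frame"][b:b+h,a:a+w,::-1],None,fx=3.45,fy=4,interpolation=cv2.INTER_CUBIC))
cv2.imwrite("pics/s2.png",np.hstack(o));print([i.shape for i in o])
E
```

```text
clock: 5.9
position: [0.5628, -0.0819, 0.2555]
ee_rot: [-0.004, 0.652, 0.758, -0.001]
contact_force: [-0.2, -1.0, -1.1]
width: 0.0068
gripper_force: 59.9
turn deg [-0.38 -0.29  0.21] shift [-0.0027  0.0015 -0.0005] rows>= 1
[(600, 448, 3), (600, 345, 3)]
```

View pics/s2.png

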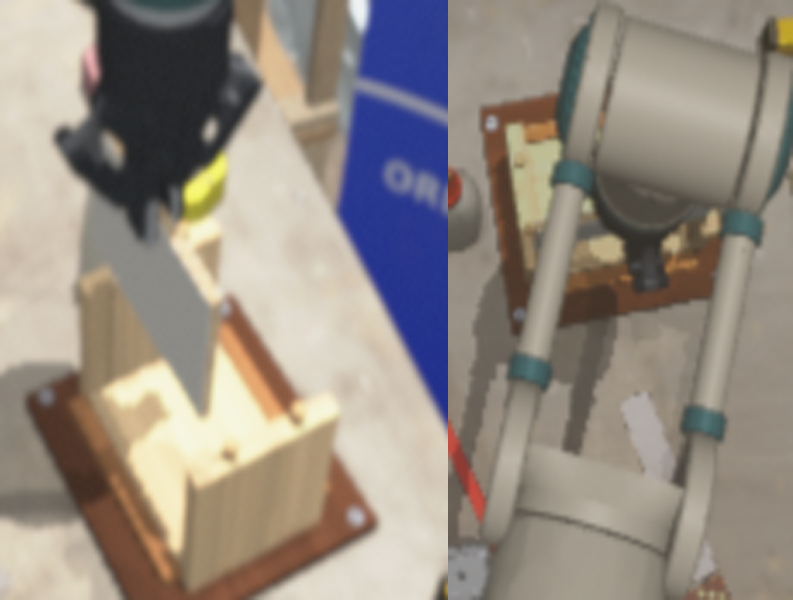

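The side view shows the panel hanging straight: near-end bottom corner at px (308,243), top (313,215), over the drawer's robot end. The top view is mostly occluded by the arm. I'll compare these with predictions.

Run:
```python
from h import *
from rig import manip
x=pickle.load(open("fit.pkl","rb"));st=manip.get_state();d=pickle.load(open("side2.pkl","rb"))
e=x[15:21];q=d["attitude"];r=R.from_rotvec(e[3:])*R.from_quat([q[1],q[2],q[3],q[0]])
d2={**d,"position":d["position"]+e[:3],"attitude":r.as_quat()[[3,0,1,2]]}
T=tool(st);pos=st["position"]
# panel in tool frame: tool x ~ panel +-y, y~ panel x ; bottom at dz=+.0828
L=[]
ax=T.apply([1,0,0]);sg=1 if ax[1]<0 else -1
C={"botnear-":(sg*.074,-.004,.0828),"botnear+":(sg*.074,.004,.0828),"topnear-":(sg*.074,-.004,-.0212),"topnear+":(sg*.074,.004,-.0212)}
print(ax,T.apply([0,1,0]))
for k,v in C.items():
    p=proj(d2,pos+T.apply(v))[0];p0=proj(d,pos+T.apply(v))[0];print(k,p.round(1),p0.round(1),"crop",((p[0]-250)*3.45).round(),((p[1]-140)*4).round())
for l in [(-55,-85,135),(-55,-70,135),(55,-70,135),(-26,-77.5,149),(26,-77.5,149),(-95,105,15),(95,-105,15),(-55,70,135)]:
    p=proj(d2,world(x[:3],[l]))[0];print(l,p.round(1),"crop",((p[0]-250)*3.45).round(),((p[1]-140)*4).round())
```

```text
[-0.14744776  0.98906185  0.0039759 ] [ 0.98905054  0.14746881 -0.00565459]
botnear- [308.5 246.7] [308.3 246.4] crop 202.0 427.0
botnear+ [311.6 245.3] [311.4 245. ] crop 213.0 421.0
topnear- [311.5 217.1] [311.3 216.8] crop 212.0 309.0
topnear+ [315.  215.7] [314.7 215.4] crop 224.0 303.0
(-55, -85, 135) [306.6 261.8] crop 195.0 487.0
(-55, -70, 135) [303.3 256.8] crop 184.0 467.0
(55, -70, 135) [344.4 238.4] crop 326.0 394.0
(-26, -77.5, 149) [316.5 250.8] crop 229.0 443.0
(26, -77.5, 149) [336.2 242. ] crop 297.0 408.0
(-95, 105, 15) [256.4 238.4] crop 22.0 394.0
(95, -105, 15) [359.6 270. ] crop 378.0 520.0
(-55, 70, 135) [275.1 214. ] crop 87.0 296.0
```

Run:
```python
import cv2,pickle
d=pickle.load(open("side2.pkl","rb"));a,b,f=262,185,10
c=cv2.resize(d["frame"][b:b+60,a:a+80,::-1],None,fx=f,fy=f,interpolation=cv2.INTER_CUBIC)
P=lambda u,v:(int((u-a+.5)*f),int((v-b+.5)*f))
for p in [(308.5,246.7-.01),(311.6,245.0),(311.5,217.1),(315,215.7),(303.3,256.8)]:
    if p[1]<245: cv2.drawMarker(c,P(*p),(255,0,255),0,14,1)
for i in range(0,80,10): cv2.line(c,(i*f,0),(i*f,6),(0,0,255),1)
cv2.imwrite("pics/s3.png",c)
```

```text
(no output)
```

View pics/s3.png

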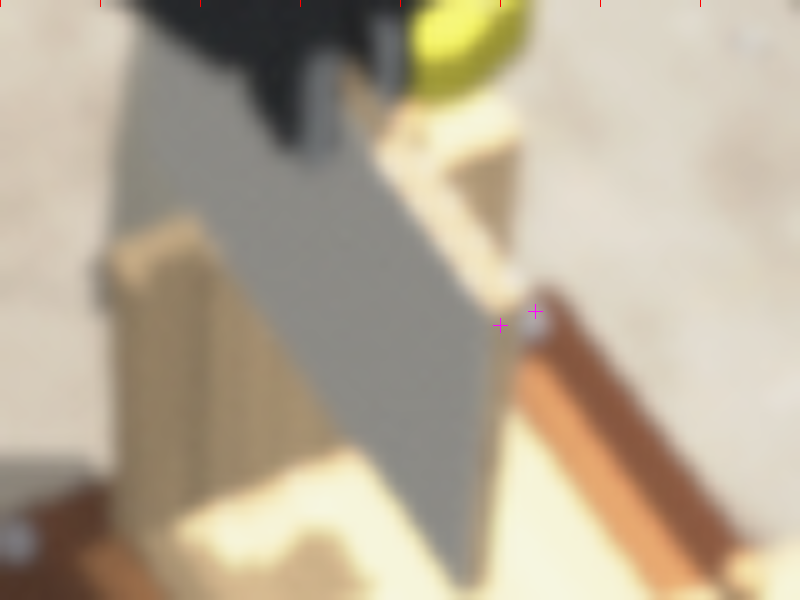

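The panel's near top corner is at px (310.5,215.5). That is 1–2 px from the prediction, and the drawer corners in the same image are off by about the same amount. So I'll centre on the fitted pose and feel the way in with small steps.

```bash
python3 -m pendant '[{"dx":-0.003,"dy":0.0015,"dz":0.004,"rx":-0.4,"ry":-0.3,"rz":0.2,"hand":0},{"dx":0,"dy":0,"dz":0.008,"rx":0,"ry":0,"rz":0,"hand":0},{"dx":0,"dy":0,"dz":0.01,"rx":0,"ry":0,"rz":0,"hand":0},{"dx":0,"dy":0,"dz":0.008,"rx":0,"ry":0,"rz":0,"hand":0},{"dx":0,"dy":0,"dz":0.004,"rx":0,"ry":0,"rz":0,"hand":0},{"dx":0,"dy":0,"dz":0,"rx":0,"ry":0,"rz":0,"hand":0},{"dx":0,"dy":0,"dz":0,"rx":0,"ry":0,"rz":0,"hand":0}]'
python3 - <<'E'
from h import *
from rig import manip
x=pickle.load(open("fit.pkl","rb"));st=manip.get_state();g=world(x[:3],[-40,0,0])[0];plan(st,[g[0],g[1],.22],x[2]);print(st["position"],st["contact_force"],st["moment"])
E
python3 -m pendant '[{"dx":0,"dy":0,"dz":0.002,"rx":0,"ry":0,"rz":0,"hand":0},{"dx":0,"dy":0,"dz":0.002,"rx":0,"ry":0,"rz":0,"hand":0},{"dx":0,"dy":0,"dz":0.002,"rx":0,"ry":0,"rz":0,"hand":0}]'
```

```text
clock: 6.58
position: [0.5658, -0.0868, 0.2225]
ee_rot: [0.001, 0.655, 0.756, 0.001]
contact_force: [0.3, -0.3, -0.6]
width: 0.0067
gripper_force: 59.9
turn deg [ 0.16  0.07 -0.2 ] shift [ 0.0027 -0.0008  0.0025] rows>= 1
[ 0.56584652 -0.08680519  0.22254174] [ 0.32324556 -0.25224071 -0.60506386] [-0.00493326 -0.0262092  -0.02633211]
clock: 6.83
position: [0.5662, -0.0867, 0.2173]
ee_rot: [0.002, 0.654, 0.756, 0.001]
contact_force: [0.0, -0.6, -1.8]
width: 0.0066
gripper_force: 59.9
```

```bash
python3 -m pendant '[{"dx":0.0015,"dy":-0.001,"dz":0,"rx":0.1,"ry":0,"rz":-0.2,"hand":0},{"dx":0,"dy":0,"dz":0.002,"rx":0,"ry":0,"rz":0,"hand":0},{"dx":0,"dy":0,"dz":0.002,"rx":0,"ry":0,"rz":0,"hand":0}]'
python3 -m pendant '[{"dx":0,"dy":0,"dz":0.002,"rx":0,"ry":0,"rz":0,"hand":0},{"dx":0,"dy":0,"dz":0.002,"rx":0,"ry":0,"rz":0,"hand":0}]'
python3 - <<'E'
from rig import manip
st=manip.get_state();print(st["contact_force"],st["moment"])
E
```

```text
clock: 7.08
position: [0.5649, -0.0852, 0.2131]
ee_rot: [0.001, 0.653, 0.757, 0.0]
contact_force: [0.6, 0.4, -1.1]
width: 0.0069
gripper_force: 59.9
clock: 7.25
position: [0.5648, -0.0853, 0.2089]
ee_rot: [0.001, 0.653, 0.757, 0.0]
contact_force: [-0.1, -0.6, -0.4]
width: 0.0071
gripper_force: 59.9
[-0.11219472 -0.60841455 -0.44137576] [-0.01640395  0.00638507  0.0104143 ]
```

9 mm into the grooves without contact. I'll keep going down.

```bash
python3 -m pendant '[{"dx":0,"dy":0,"dz":0.004,"rx":0,"ry":0,"rz":0,"hand":0},{"dx":0,"dy":0,"dz":0.005,"rx":0,"ry":0,"rz":0,"hand":0},{"dx":0,"dy":0,"dz":0.005,"rx":0,"ry":0,"rz":0,"hand":0}]'
python3 -m pendant '[{"dx":0,"dy":0,"dz":0.005,"rx":0,"ry":0,"rz":0,"hand":0},{"dx":0,"dy":0,"dz":0.006,"rx":0,"ry":0,"rz":0,"hand":0},{"dx":0,"dy":0,"dz":0.006,"rx":0,"ry":0,"rz":0,"hand":0}]'
python3 - <<'E'
from rig import manip
from h import *
x=pickle.load(open("fit.pkl","rb"));st=manip.get_state();g=world(x[:3],[-40,0,0])[0];plan(st,[g[0],g[1],.113],x[2])
print(st["contact_force"],st["moment"])
E
```

```text
clock: 7.5
position: [0.5648, -0.0854, 0.1945]
ee_rot: [0.001, 0.653, 0.757, 0.0]
contact_force: [-0.9, -0.3, -1.0]
width: 0.0068
gripper_force: 59.9
clock: 7.75
position: [0.5648, -0.0854, 0.1773]
ee_rot: [0.001, 0.653, 0.757, 0.0]
contact_force: [0.7, -1.2, -0.8]
width: 0.0066
gripper_force: 59.9
turn deg [0.09 0.09 0.01] shift [0.0011 0.     0.0643] rows>= 2
[ 0.70849983 -1.22371768 -0.84702213] [ 0.00595727  0.01602488 -0.01225987]
```

```bash
python3 -m pendant '[{"dx":0,"dy":0,"dz":0.007,"rx":0,"ry":0,"rz":0,"hand":0},{"dx":0,"dy":0,"dz":0.007,"rx":0,"ry":0,"rz":0,"hand":0},{"dx":0,"dy":0,"dz":0.007,"rx":0,"ry":0,"rz":0,"hand":0}]'
python3 -m pendant '[{"dx":0,"dy":0,"dz":0.007,"rx":0,"ry":0,"rz":0,"hand":0},{"dx":0,"dy":0,"dz":0.007,"rx":0,"ry":0,"rz":0,"hand":0},{"dx":0,"dy":0,"dz":0.007,"rx":0,"ry":0,"rz":0,"hand":0}]'
python3 -m pendant '[{"dx":0,"dy":0,"dz":0.005,"rx":0,"ry":0,"rz":0,"hand":0},{"dx":0,"dy":0,"dz":0.005,"rx":0,"ry":0,"rz":0,"hand":0},{"dx":0,"dy":0,"dz":0.003,"rx":0,"ry":0,"rz":0,"hand":0},{"dx":0,"dy":0,"dz":0,"rx":0,"ry":0,"rz":0,"hand":0}]'
```

```text
clock: 8.0
position: [0.5649, -0.0854, 0.1562]
ee_rot: [0.001, 0.653, 0.757, 0.0]
contact_force: [0.3, 0.6, -0.7]
width: 0.0068
gripper_force: 59.9
clock: 8.25
position: [0.5649, -0.0855, 0.1353]
ee_rot: [0.001, 0.653, 0.757, 0.0]
contact_force: [0.2, -0.6, -1.0]
width: 0.0068
gripper_force: 59.9
clock: 8.58
position: [0.5646, -0.0854, 0.1223]
ee_rot: [0.001, 0.653, 0.757, -0.0]
contact_force: [0.5, 1.1, -0.8]
width: 0.0066
gripper_force: 59.9
```

```bash
python3 -m pendant '[{"dx":0,"dy":0,"dz":0.004,"rx":0,"ry":0,"rz":0,"hand":0},{"dx":0,"dy":0,"dz":0.003,"rx":0,"ry":0,"rz":0,"hand":0},{"dx":0,"dy":0,"dz":0,"rx":0,"ry":0,"rz":0,"hand":0}]'
python3 -m pendant '[{"dx":0,"dy":0,"dz":0.002,"rx":0,"ry":0,"rz":0,"hand":0},{"dx":0,"dy":0,"dz":0,"rx":0,"ry":0,"rz":0,"hand":0}]'
python3 -m pendant '[{"dx":0,"dy":0,"dz":0.002,"rx":0,"ry":0,"rz":0,"hand":0},{"dx":0,"dy":0,"dz":0,"rx":0,"ry":0,"rz":0,"hand":0}]'
```

```text
clock: 8.83
position: [0.5647, -0.0854, 0.1156]
ee_rot: [0.001, 0.653, 0.757, -0.0]
contact_force: [-0.0, 0.5, -1.3]
width: 0.0065
gripper_force: 59.9
clock: 9.0
position: [0.565, -0.0855, 0.1139]
ee_rot: [0.001, 0.653, 0.757, 0.0]
contact_force: [0.6, -0.1, -1.0]
width: 0.0065
gripper_force: 59.9
clock: 9.17
position: [0.5656, -0.0856, 0.1128]
ee_rot: [0.002, 0.653, 0.757, 0.001]
contact_force: [0.5, -0.3, 1.9]
width: 0.0071
gripper_force: 60.5
```

```bash
python3 -m pendant '[{"dx":0,"dy":0,"dz":0.002,"rx":0,"ry":0,"rz":0,"hand":0},{"dx":0,"dy":0,"dz":0,"rx":0,"ry":0,"rz":0,"hand":0}]'
python3 -m pendant '[{"dx":0,"dy":0,"dz":0.001,"rx":0,"ry":0,"rz":0,"hand":0},{"dx":0,"dy":0,"dz":0,"rx":0,"ry":0,"rz":0,"hand":0}]'
```

```text
clock: 9.33
position: [0.566, -0.0856, 0.1128]
ee_rot: [0.003, 0.653, 0.757, 0.001]
contact_force: [-2.0, 1.7, 13.6]
width: 0.007
gripper_force: 62.1
clock: 9.5
position: [0.5661, -0.0855, 0.1128]
ee_rot: [0.003, 0.653, 0.757, 0.001]
contact_force: [-4.5, 1.7, 18.4]
width: 0.0066
gripper_force: 62.9
```

Hard stop at the expected height, so the panel is home. Release and retreat upward.

```bash
python3 -m pendant '[{"dx":0,"dy":0,"dz":-0.003,"rx":0,"ry":0,"rz":0,"hand":0},{"dx":0,"dy":0,"dz":0,"rx":0,"ry":0,"rz":0,"hand":0.02},{"dx":0,"dy":0,"dz":0,"rx":0,"ry":0,"rz":0,"hand":0.04},{"dx":0,"dy":0,"dz":0,"rx":0,"ry":0,"rz":0,"hand":0.04},{"dx":0,"dy":0,"dz":-0.01,"rx":0,"ry":0,"rz":0,"hand":0.04},{"dx":0,"dy":0,"dz":-0.02,"rx":0,"ry":0,"rz":0,"hand":0.05},{"dx":0,"dy":0,"dz":-0.03,"rx":0,"ry":0,"rz":0,"hand":0.05},{"dx":0,"dy":0,"dz":-0.03,"rx":0,"ry":0,"rz":0,"hand":0.05},{"dx":0,"dy":0,"dz":-0.03,"rx":0,"ry":0,"rz":0,"hand":0.05},{"dx":0,"dy":0,"dz":-0.03,"rx":0,"ry":0,"rz":0,"hand":0.05},{"dx":0,"dy":0,"dz":-0.01,"rx":0,"ry":0,"rz":0,"hand":0.05},{"dx":0,"dy":0,"dz":0,"rx":0,"ry":0,"rz":0,"hand":0.05}]'
python3 - <<'E'
from rig import manip
from h import *
x=pickle.load(open("fit.pkl","rb"));st=manip.get_state();plan(st,[x[6],x[7],.2],x[8])
r=tool(st);p=st["position"]
E
```

```text
clock: 10.5
position: [0.5664, -0.0857, 0.2756]
ee_rot: [0.004, 0.653, 0.757, 0.002]
contact_force: [0.4, -0.3, -0.2]
width: 0.0502
gripper_force: 0.0
turn deg [ 0.45  0.29 -8.66] shift [0.4351 0.0052 0.0756] rows>= 11
```

```bash
python3 -m pendant '[{"dx":0,"dy":0,"dz":0,"rx":0.4,"ry":0.3,"rz":-4.33,"hand":0.05},{"dx":0.015,"dy":0,"dz":0,"rx":0,"ry":0,"rz":-4.33,"hand":0.05},{"dx":0.035,"dy":0,"dz":0,"rx":0,"ry":0,"rz":0,"hand":0.05},{"dx":0.04,"dy":0.0005,"dz":0,"rx":0,"ry":0,"rz":0,"hand":0.05},{"dx":0.04,"dy":0.0005,"dz":0,"rx":0,"ry":0,"rz":0,"hand":0.05},{"dx":0.04,"dy":0.0005,"dz":0,"rx":0,"ry":0,"rz":0,"hand":0.05},{"dx":0.04,"dy":0.0005,"dz":0,"rx":0,"ry":0,"rz":0,"hand":0.05},{"dx":0.04,"dy":0.0005,"dz":0,"rx":0,"ry":0,"rz":0,"hand":0.05},{"dx":0.04,"dy":0.0005,"dz":0,"rx":0,"ry":0,"rz":0,"hand":0.05},{"dx":0.04,"dy":0.0005,"dz":0.01,"rx":0,"ry":0,"rz":0,"hand":0.05},{"dx":0.04,"dy":0.0005,"dz":0.02,"rx":0,"ry":0,"rz":0,"hand":0.05},{"dx":0.04,"dy":0.0005,"dz":0.02,"rx":0,"ry":0,"rz":0,"hand":0.05}]'
python3 -m pendant '[{"dx":0.027,"dy":0.0005,"dz":0.03,"rx":0,"ry":0,"rz":0,"hand":0.05},{"dx":0,"dy":0,"dz":0,"rx":0,"ry":0,"rz":0,"hand":0.05},{"dx":0,"dy":0,"dz":0,"rx":0,"ry":0,"rz":0,"hand":0.05}]'
python3 - <<'E'
from rig import manip
from h import *
import cv2
x=pickle.load(open("fit.pkl","rb"));st=manip.get_state();plan(st,[x[6],x[7],.15],x[8]);print(st["qpos"])
f=5
o=[]
for n,(a,b,w,h) in {"side":(255,190,80,112),"top":(270,150,80,112)}.items():
    d=manip.get_image(n);pickle.dump(d,open(n+"3.pkl","wb"))
    c=cv2.resize(d["frame"][b:b+h,a:a+w,::-1],None,fx=f,fy=f,interpolation=cv2.INTER_CUBIC)
    for i in range(0,w,10): cv2.line(c,(i*f,0),(i*f,8),(255,0,255),1)
    o.append(c)
cv2.imwrite("pics/s4.png",np.hstack(o))
E
```

```text
clock: 11.5
position: [0.4493, 0.3046, 0.2245]
ee_rot: [-0.003, 0.594, 0.804, -0.001]
contact_force: [0.5, 0.2, -0.1]
width: 0.0501
gripper_force: 0.0
clock: 11.75
position: [0.4405, 0.3289, 0.1929]
ee_rot: [-0.004, 0.593, 0.805, -0.004]
contact_force: [0.8, -0.5, -0.1]
width: 0.0502
gripper_force: 0.0
turn deg [-0.72 -0.11  0.18] shift [0.0017 0.0036 0.0429] rows>= 2
[0.51182655 0.26867918 1.61354369 0.00467703 1.27117952 0.20884805]
```

View pics/s4.png

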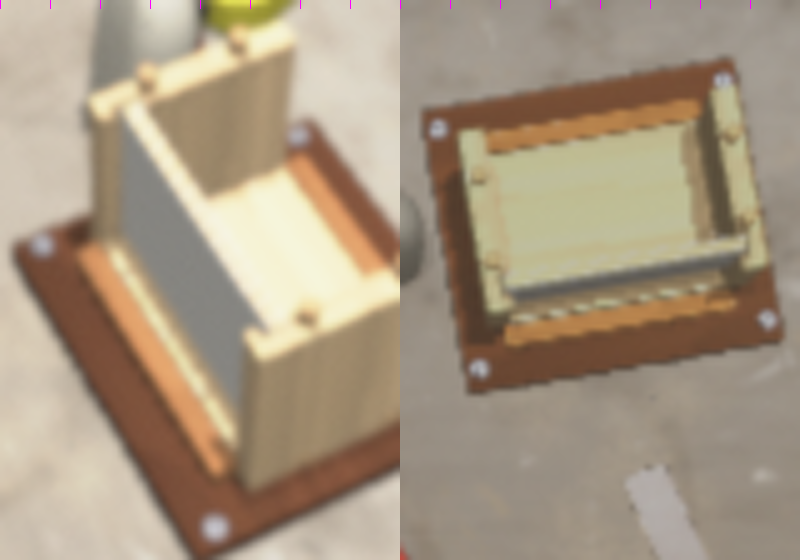

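The picture shows the panel seated in both grooves with its top edge level with the side tops (side view from px (280,211) to (307,255)). Now the front.

```bash
python3 -m pendant '[{"dx":0.0017,"dy":0.003,"dz":0,"rx":-0.6,"ry":-0.1,"rz":0.2,"hand":0.05},{"dx":0,"dy":0,"dz":0.025,"rx":0,"ry":0,"rz":0,"hand":0.05},{"dx":0,"dy":0,"dz":0.025,"rx":0,"ry":0,"rz":0,"hand":0.05},{"dx":0,"dy":0,"dz":0.025,"rx":0,"ry":0,"rz":0,"hand":0.05},{"dx":0,"dy":0,"dz":0.02,"rx":0,"ry":0,"rz":0,"hand":0.05},{"dx":0,"dy":0,"dz":0.01,"rx":0,"ry":0,"rz":0,"hand":0.05},{"dx":0,"dy":0,"dz":0,"rx":0,"ry":0,"rz":0,"hand":0.05},{"dx":0,"dy":0,"dz":0,"rx":0,"ry":0,"rz":0,"hand":0.05}]'
python3 - <<'E'
from rig import manip
from h import *
x=pickle.load(open("fit.pkl","rb"));st=manip.get_state();plan(st,[x[6],x[7],.0345],x[8])
E
```

```text
clock: 12.52
position: [0.4471, 0.3317, 0.0923]
ee_rot: [0.001, 0.596, 0.803, 0.004]
contact_force: [-0.0, 0.4, 0.2]
width: 0.0495
gripper_force: 0.0
turn deg [ 0.4  -0.14 -0.28] shift [ 0.001  -0.0034  0.0578] rows>= 2
```

```bash
python3 -m pendant '[{"dx":0,"dy":-0.002,"dz":0.01,"rx":0.2,"ry":0,"rz":-0.1,"hand":0.05},{"dx":0,"dy":0,"dz":0.02,"rx":0,"ry":0,"rz":0,"hand":0.04},{"dx":0,"dy":0,"dz":0.015,"rx":0,"ry":0,"rz":0,"hand":0.035},{"dx":0,"dy":0,"dz":0.008,"rx":0,"ry":0,"rz":0,"hand":0.03},{"dx":0,"dy":0,"dz":0,"rx":0,"ry":0,"rz":0,"hand":0.025},{"dx":0,"dy":0,"dz":0,"rx":0,"ry":0,"rz":0,"hand":0.02}]' 60
python3 - <<'E'
from rig import manip
from h import *
x=pickle.load(open("fit.pkl","rb"));st=manip.get_state();plan(st,[x[6],x[7],.0345],x[8])
E
```

```text
clock: 13.02
position: [0.4446, 0.3318, 0.0389]
ee_rot: [-0.0, 0.595, 0.804, 0.002]
contact_force: [0.2, 0.3, -0.4]
width: 0.0199
gripper_force: 0.0
turn deg [ 0.17 -0.14 -0.1 ] shift [ 0.0002 -0.0012  0.0044] rows>= 1
```

```bash
python3 -m pendant '[{"dx":0,"dy":-0.001,"dz":0.004,"rx":0.1,"ry":-0.1,"rz":-0.1,"hand":0.018},{"dx":0,"dy":0,"dz":0,"rx":0,"ry":0,"rz":0,"hand":0.014}]'
python3 -m pendant '[{"dx":0,"dy":0,"dz":0,"rx":0,"ry":0,"rz":0,"hand":0.011},{"dx":0,"dy":0,"dz":0,"rx":0,"ry":0,"rz":0,"hand":0.009}]' 40
python3 -m pendant '[{"dx":0,"dy":0,"dz":0,"rx":0,"ry":0,"rz":0,"hand":0},{"dx":0,"dy":0,"dz":0,"rx":0,"ry":0,"rz":0,"hand":0},{"dx":0,"dy":0,"dz":0,"rx":0,"ry":0,"rz":0,"hand":0},{"dx":0,"dy":0,"dz":0,"rx":0,"ry":0,"rz":0,"hand":0}]' 110
python3 - <<'E'
from rig import manip
from h import *
x=pickle.load(open("fit.pkl","rb"));st=manip.get_state();plan(st,[x[6],x[7],.0345],x[8]);pickle.dump(st,open("grasp.pkl","wb"))
E
```

```text
clock: 13.18
position: [0.4436, 0.3316, 0.035]
ee_rot: [0.0, 0.594, 0.804, 0.001]
contact_force: [-0.1, -0.1, -0.4]
width: 0.0141
gripper_force: 0.0
clock: 13.35
position: [0.4436, 0.3316, 0.0351]
ee_rot: [0.0, 0.594, 0.804, 0.001]
contact_force: [-0.7, 0.2, 1.4]
width: 0.0095
gripper_force: 32.7
clock: 13.68
position: [0.4436, 0.3316, 0.0353]
ee_rot: [0.0, 0.594, 0.804, 0.001]
contact_force: [-0.5, -1.9, 5.2]
width: 0.0074
gripper_force: 107.6
turn deg [ 0.09 -0.05  0.  ] shift [ 0.0001 -0.0001  0.0008] rows>= 1
```

```bash
python3 -m pendant '[{"dx":0,"dy":0,"dz":-0.004,"rx":0,"ry":0,"rz":0,"hand":0},{"dx":0,"dy":0,"dz":-0.01,"rx":0,"ry":0,"rz":0,"hand":0},{"dx":0,"dy":0,"dz":-0.02,"rx":0,"ry":0,"rz":0,"hand":0},{"dx":0,"dy":0,"dz":-0.028,"rx":0,"ry":0,"rz":0,"hand":0},{"dx":0,"dy":0,"dz":-0.028,"rx":0,"ry":0,"rz":0,"hand":0},{"dx":0,"dy":0,"dz":-0.028,"rx":0,"ry":0,"rz":0,"hand":0},{"dx":0,"dy":0,"dz":-0.028,"rx":0,"ry":0,"rz":0,"hand":0},{"dx":0,"dy":0,"dz":-0.028,"rx":0,"ry":0,"rz":0,"hand":0},{"dx":0,"dy":0,"dz":-0.028,"rx":0,"ry":0,"rz":0,"hand":0},{"dx":0,"dy":0,"dz":-0.028,"rx":0,"ry":0,"rz":0,"hand":0},{"dx":0,"dy":0,"dz":-0.015,"rx":0,"ry":0,"rz":0,"hand":0},{"dx":0,"dy":0,"dz":0,"rx":0,"ry":0,"rz":0,"hand":0}]'
python3 - <<'E'
from rig import manip
from h import *
x=pickle.load(open("fit.pkl","rb"));st=manip.get_state();plan(st,[x[0],x[1],.275],x[2]);print(st["moment"])
E
```

```text
clock: 14.68
position: [0.4448, 0.3321, 0.2839]
ee_rot: [0.002, 0.594, 0.804, 0.004]
contact_force: [0.2, 0.6, -2.7]
width: 0.0075
gripper_force: 107.8
turn deg [ 0.47 -0.17  8.68] shift [-0.4294  0.0976  0.0089] rows>= 11
[ 0.02360267 -0.04026846  0.03537964]
```

```bash
python3 -m pendant '[{"dx":0,"dy":0,"dz":0,"rx":0.2,"ry":-0.1,"rz":2,"hand":0},{"dx":0,"dy":0,"dz":0,"rx":0.2,"ry":0,"rz":3.3,"hand":0},{"dx":0,"dy":0,"dz":0,"rx":0,"ry":0,"rz":3.3,"hand":0},{"dx":-0.01,"dy":0.0022,"dz":0,"rx":0,"ry":0,"rz":0,"hand":0},{"dx":-0.02,"dy":0.0045,"dz":0,"rx":0,"ry":0,"rz":0,"hand":0},{"dx":-0.03,"dy":0.0068,"dz":0,"rx":0,"ry":0,"rz":0,"hand":0},{"dx":-0.03,"dy":0.0068,"dz":0,"rx":0,"ry":0,"rz":0,"hand":0},{"dx":-0.03,"dy":0.0068,"dz":0,"rx":0,"ry":0,"rz":0,"hand":0},{"dx":-0.03,"dy":0.0068,"dz":0,"rx":0,"ry":0,"rz":0,"hand":0},{"dx":-0.03,"dy":0.0068,"dz":0,"rx":0,"ry":0,"rz":0,"hand":0},{"dx":-0.03,"dy":0.0068,"dz":0,"rx":0,"ry":0,"rz":0,"hand":0},{"dx":-0.03,"dy":0.0068,"dz":0,"rx":0,"ry":0,"rz":0,"hand":0}]'
python3 -m pendant '[{"dx":-0.03,"dy":0.0068,"dz":0,"rx":0,"ry":0,"rz":0,"hand":0},{"dx":-0.03,"dy":0.0068,"dz":0,"rx":0,"ry":0,"rz":0,"hand":0},{"dx":-0.03,"dy":0.0068,"dz":0,"rx":0,"ry":0,"rz":0,"hand":0},{"dx":-0.03,"dy":0.0068,"dz":0,"rx":0,"ry":0,"rz":0,"hand":0},{"dx":-0.025,"dy":0.006,"dz":0,"rx":0,"ry":0,"rz":0,"hand":0},{"dx":-0.02,"dy":0.004,"dz":0,"rx":0,"ry":0,"rz":0,"hand":0},{"dx":-0.01,"dy":0.002,"dz":0,"rx":0,"ry":0,"rz":0,"hand":0},{"dx":0,"dy":0,"dz":0,"rx":0,"ry":0,"rz":0,"hand":0},{"dx":0,"dy":0,"dz":0,"rx":0,"ry":0,"rz":0,"hand":0},{"dx":0,"dy":0,"dz":0,"rx":0,"ry":0,"rz":0,"hand":0}]'
python3 - <<'E'
from rig import manip
from h import *
x=pickle.load(open("fit.pkl","rb"));st=manip.get_state();plan(st,[x[0],x[1],.196],x[2])
E
```

```text
clock: 15.68
position: [0.5319, 0.0995, 0.2784]
ee_rot: [-0.002, 0.652, 0.758, -0.004]
contact_force: [0.4, 0.7, -2.9]
width: 0.0075
gripper_force: 107.8
clock: 16.52
position: [0.5962, -0.0643, 0.2793]
ee_rot: [-0.002, 0.652, 0.758, -0.003]
contact_force: [0.2, 0.5, -3.7]
width: 0.0076
gripper_force: 107.8
turn deg [-0.43  0.02  0.14] shift [-0.0152  0.0059  0.0833] rows>= 2
```

```bash
python3 -m pendant '[{"dx":-0.007,"dy":0.002,"dz":0.005,"rx":-0.2,"ry":0,"rz":0.1,"hand":0},{"dx":-0.007,"dy":0.002,"dz":0.01,"rx":0,"ry":0,"rz":0,"hand":0},{"dx":0,"dy":0,"dz":0.015,"rx":0,"ry":0,"rz":0,"hand":0},{"dx":0,"dy":0,"dz":0.015,"rx":0,"ry":0,"rz":0,"hand":0},{"dx":0,"dy":0,"dz":0.01,"rx":0,"ry":0,"rz":0,"hand":0},{"dx":0,"dy":0,"dz":0.005,"rx":0,"ry":0,"rz":0,"hand":0},{"dx":0,"dy":0,"dz":0,"rx":0,"ry":0,"rz":0,"hand":0},{"dx":0,"dy":0,"dz":0,"rx":0,"ry":0,"rz":0,"hand":0},{"dx":0,"dy":0,"dz":0,"rx":0,"ry":0,"rz":0,"hand":0}]'
python3 - <<'E'
from rig import manip
from h import *
x=pickle.load(open("fit.pkl","rb"));st=manip.get_state();plan(st,[x[0],x[1],.1945],x[2])
E
```

```text
clock: 17.27
position: [0.6035, -0.079, 0.2205]
ee_rot: [0.001, 0.653, 0.757, -0.001]
contact_force: [0.1, 0.3, -2.6]
width: 0.0075
gripper_force: 107.8
turn deg [-0.07  0.15 -0.01] shift [0.0004 0.0008 0.026 ] rows>= 1
```

```bash
python3 -m pendant '[{"dx":0.0003,"dy":0.0005,"dz":0.006,"rx":0,"ry":0.1,"rz":0,"hand":0},{"dx":0,"dy":0,"dz":0.008,"rx":0,"ry":0,"rz":0,"hand":0},{"dx":0,"dy":0,"dz":0.006,"rx":0,"ry":0,"rz":0,"hand":0},{"dx":0,"dy":0,"dz":0.003,"rx":0,"ry":0,"rz":0,"hand":0},{"dx":0,"dy":0,"dz":0,"rx":0,"ry":0,"rz":0,"hand":0},{"dx":0,"dy":0,"dz":0,"rx":0,"ry":0,"rz":0,"hand":0},{"dx":0,"dy":0,"dz":0,"rx":0,"ry":0,"rz":0,"hand":0}]'
python3 - <<'E'
from rig import manip
from h import *
import cv2
x=pickle.load(open("fit.pkl","rb"));st=manip.get_state();plan(st,[x[0],x[1],.1945],x[2])
T=tool(st);p=st["position"];a=x[2]
def cam(d,e):
    q=d["attitude"];r=R.from_rotvec(e[3:])*R.from_quat([q[1],q[2],q[3],q[0]]);return {**d,"position":d["position"]+e[:3],"attitude":r.as_quat()[[3,0,1,2]]}
o=[];f=5
# front pose predicted from TCP
yx=T.apply([0,1,0]);yaw=np.arctan2(yx[1],yx[0]);fp=[p[0],p[1],yaw,p[2]-.0353];print(np.round(fp,4))
for n,e,(a,b,w,h) in [("side",x[15:21],(255,180,110,120)),("top",x[9:15],(265,145,50,120))]:
    d=manip.get_image(n);pickle.dump(d,open(n+"4.pkl","wb"));dc=cam(d,e)
    c=cv2.resize(d["frame"][b:b+h,a:a+w,::-1],None,fx=f,fy=f,interpolation=cv2.INTER_CUBIC)
    for z in (0,18):
      for q in proj(dc,world(fp,[(62,93,z),(62,-93,z),(-62,-93,z),(-62,93,z)])):
        cv2.drawMarker(c,tuple(int(v) for v in ((q-[a,b]+.5)*f)),(255,0,255),0,12,1)
    for q in proj(dc,world(x[:3],[(26,77.5,149),(-26,77.5,149),(26,-77.5,149),(-26,-77.5,149),(-55,-85,135),(-55,85,135)])):
        cv2.drawMarker(c,tuple(int(v) for v in ((q-[a,b]+.5)*f)),(255,255,0),0,12,1)
    o.append(c)
cv2.imwrite("pics/s5.png",np.hstack(o))
E
```

```text
clock: 17.85
position: [0.6035, -0.0786, 0.1968]
ee_rot: [-0.001, 0.653, 0.757, -0.001]
contact_force: [0.1, -0.4, -3.1]
width: 0.0077
gripper_force: 107.8
turn deg [-0.15  0.01 -0.02] shift [0.     0.0008 0.0023] rows>= 1
[ 0.6035 -0.0786  0.1466  0.1615]
```

View pics/s5.png

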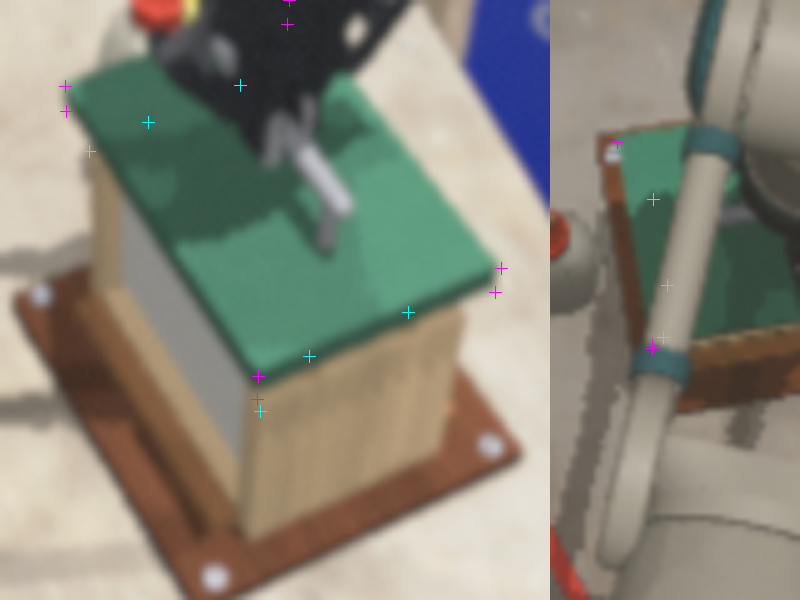

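The side view shows the front level over the drawer. Its corners at px (306,255), (354,233) and (269,198) are all within about 1 px of the TCP-based prediction. I'll do one numeric check of the front's outline against the model.

Run:
```python
from h import *
from rig import manip
import cv2
x=pickle.load(open("fit.pkl","rb"))
def cam(d,e):
    q=d["attitude"];r=R.from_rotvec(e[3:])*R.from_quat([q[1],q[2],q[3],q[0]]);return {**d,"position":d["position"]+e[:3],"attitude":r.as_quat()[[3,0,1,2]]}
def edges(d,seg,lo,n=25,chan=lambda im:im[...,1]-im[...,0]):
    """subpixel strongest transition along the normal of each predicted image segment"""
    im=cv2.GaussianBlur(chan(d["frame"].astype(np.float32)),(0,0),.7);out=[]
    for a,b in seg:
        nrm=np.array([-(b-a)[1],(b-a)[0]])/np.linalg.norm(b-a);s=np.arange(-5,5.01,.2);off=[]
        for t in np.linspace(.12,.88,n):
            P=(a+t*(b-a))+s[:,None]*nrm
            v=cv2.remap(im,P[:,:1].astype(np.float32),P[:,1:].astype(np.float32),1).ravel()
            g=np.abs(np.gradient(v));g[g<g.max()*.5]=0;off.append((g*s).sum()/g.sum())
        out.append((round(float(np.median(off)),2),round(float(np.percentile(off,75)-np.percentile(off,25)),2),nrm.round(2).tolist()))
    return out
def rep(name,img,e,pose,segs,chan):
    d=cam(pickle.load(open(img,"rb")),e);
    S=[proj(d,world(pose,[u,v])) for u,v in segs];print(name,edges(d,[(s[0],s[1]) for s in S],0,chan=chan))
gr=lambda im:im[...,1]-im[...,0]
rb=lambda im:im[...,0]-im[...,2]
fp=[.6035,-.0786,.1466,.1615];F0=[*x[6:9],0];D=[*x[:3],0];E=x[15:21];Et=x[9:15]
c=lambda z,w,l:[(-w,l,z),(-w,-l,z),(w,-l,z),(w,l,z)]
k=c(18,62,93);k0=c(0,62,93);b=c(15,95,105)
rep("front held side: top-face right edge",("side4.pkl"),E,fp,[(k[2],(62,0,18))],gr)
rep("  lower edges -x,-y",("side4.pkl"),E,fp,[(k0[0],k0[1]),(k0[1],k0[2])],gr)
rep("front initial side",("side0.pkl"),E,F0,[(k[2],k[3]),(k0[0],k0[1]),(k0[1],k0[2])],gr)
rep("front initial top",("top0.pkl"),Et,F0,[(k[i],k[(i+1)%4]) for i in range(4)],gr)
rep("board side",("side3.pkl"),E,D,[(b[2],(95,0,15)),((-95,105,0),(-95,-105,0)),((-95,-105,0),(95,-105,0))],rb)
rep("board top",("top3.pkl"),Et,D,[(b[i],b[(i+1)%4]) for i in range(4)],rb)
```

```text
front held side: top-face right edge [(-0.14, 0.08, [0.79, -0.62])]
  lower edges -x,-y [(-1.62, 0.72, [-0.83, 0.55]), (-2.37, 0.18, [0.41, 0.91])]
front initial side [(-0.11, 0.24, [0.73, -0.69]), (-1.34, 0.1, [-0.77, 0.64]), (-2.58, 0.1, [0.45, 0.89])]
front initial top [(-0.18, 0.2, [0.31, 0.95]), (-0.2, 0.15, [0.95, -0.3]), (0.08, 0.11, [-0.31, -0.95]), (0.31, 0.1, [-0.96, 0.29])]
board side [(-0.33, 1.37, [0.8, -0.6]), (-1.93, 0.2, [-0.86, 0.51]), (-2.56, 0.1, [0.43, 0.9])]
board top [(-0.39, 0.15, [0.17, 0.99]), (0.2, 0.39, [0.98, -0.18]), (-0.17, 0.16, [-0.16, -0.99]), (-0.27, 0.24, [-0.99, 0.17])]
```

The transfer is consistent to under 1 mm. I'll lower 2 mm to a gap of about 1 cm, settle, and hand in.

```bash
python3 -m pendant '[{"dx":-0.0004,"dy":0.0006,"dz":0.002,"rx":-0.1,"ry":0,"rz":0,"hand":0},{"dx":0,"dy":0,"dz":0,"rx":0,"ry":0,"rz":0,"hand":0},{"dx":0,"dy":0,"dz":0,"rx":0,"ry":0,"rz":0,"hand":0},{"dx":0,"dy":0,"dz":0,"rx":0,"ry":0,"rz":0,"hand":0},{"dx":0,"dy":0,"dz":0,"rx":0,"ry":0,"rz":0,"hand":0},{"dx":0,"dy":0,"dz":0,"rx":0,"ry":0,"rz":0,"hand":0}]'
python3 - <<'E'
from rig import manip
from h import *
x=pickle.load(open("fit.pkl","rb"));st=manip.get_state();plan(st,[x[0],x[1]-.0005,.1945],x[2]);print(st["qd"].round(4))
E
```

```text
clock: 18.45
position: [0.604, -0.0788, 0.1947]
ee_rot: [-0.0, 0.653, 0.757, -0.0]
contact_force: [-1.0, -0.4, -3.3]
width: 0.0075
gripper_force: 107.8
turn deg [-0.06  0.01 -0.03] shift [-0.0001  0.0003  0.0002] rows>= 1
[0.0015 0.0012 0.0011 0.0015 0.0012 0.0001]
```

```bash
python3 -c "
from rig import manip
print(manip.sign_off())"
```

```text
the job is handed in; nothing more can be done
None
```

I handed the job in at 18.5 s: the white panel is fully home in the grooves and released. The green front is held level and still about 10 mm above the dowel tips, each hole over its dowel to within about 1–2 mm by camera measurement.

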